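Load the parts-washing basket

ROBOT

A 6-joint arm with a two-finger parallel gripper is mounted at the origin on a cart in front of the work surface, level with it; the furniture and walls round the work are solid. World frame = base frame: x ahead of the robot, y to its left, z up, the work surface at z = 0. Lengths are in m, angles in rad, forces in N, time in s.
With the tool pointing down it reaches from about 0.325 to 0.9 m from the base axis. Payload 6.1 kg.
Tool frame: the origin (TCP) lies midway between the tips of the shut fingers; the grasp point (between the pads) lies 19 mm behind it (manip.grip_depth is the distance from the TCP to the grasp point, in m); z points along the fingers, y is the line along which they close (so a half turn about z gives the same grasp; the last joint's range is limited). The gripper opens to 87 mm and grips with 3 to 60 N. Pads are 19 mm wide; open, the fingers measure 117 mm over their backs; the gripper's body (75 mm by 190 mm) begins 51 mm behind the grasp point.
Start: joints at [-0.126, 0.22, 1.526, -0, 1.395, -0.126], TCP at [0.625, -0, 0.223] pointing down, gripper open.
Joint ranges: [-2.98, 2.98], [-0.91, 2.08], [0.09, 2.57], [-1.24, 4.39], [0.2, 2.65], [-2.68, 2.68]. Speed limits (rad/s): [2.57, 2.57, 3.01, 3.14, 3.14, 3.14].

INTERFACE

Orientations are given as a 3x3 rotation matrix whose columns are the frame's x, y, z axes.
In Python, from plant import sensors, eyes, workorder, manip gives the robot as it stands.
- The arm moves only by the shell command python3 -m inch 'ROWS' [FORCE]. ROWS is JSON, a list of rows, each an object with "linear": the shift along the tool's x, y, z in cm, a list of three; "turn": the turn, a rotation vector about the tool's x, y, z in degrees, a list of three; "grip": the finger opening in cm, from 0 to 8.7. In form: [{"linear": [dx, dy, dz], "turn": [ax, ay, az], "grip": grip}, ...]. A call has 1 to 12 rows; each row shifts and turns the commanded pose from where the row before left it, along the tool's axes as they then stand; what a row does not reach is not made up. A row lasts 1/10 s, in which the tool goes at most 50 mm and 8.59 degrees, less where a joint would pass 70% of its speed; a pose out of reach is approached as far as the arm can. A call with a gripper value outside its range is refused whole. The fingers move at their own pace and stop on an object; FORCE is the grip in N (left out, the last holds). Time passes only in rows, so rows that do not move let the fingers close. It gives the time, the measured TCP pose, the force, the opening and the grip force at its end, in the units of the state.
- sensors.read_state(): the state, without advancing time (a new reading comes with each control period).
- eyes.read_camera(name): name is "scene" or "side" or "wrist"; returns a dict with "img" (480x640x3 uint8, blue, green, red), "z_map" (480x640 float32, m along the optical axis (not along the pixel's ray), 0 where there is no reading), "fx", "fy", "cx", "cy" (pixels), "dist" ([k1, k2, p1, p2, k3] as OpenCV has them; the pictures are not rectified), "R" (3x3) and "t" (3): a world point X has camera coordinates R X + t. Camera axes: x right, y down, z forward; pixel columns grow to the right and rows downward; lengths in m; the calibration is good to about 2 mm. A picture is of the moment at which its call begins.
- workorder.close_job(): hands the job in; it is judged then, once.
The state is a dict: "clock": time; "joint_positions": joint angles; "dq": joint speeds; "tau": joint torques, N m; "ee_pos": TCP position; "tcp_rot": TCP orientation; "wrist_force": force on the tool from outside, world axes, zero at the start; "moment": the same for the moment, N m; "finger_gap": finger opening in m; "gripper_force": force on a finger pad.
Only numpy, scipy, OpenCV 4.12 (cv2) and the standard library are available. Lean on these libraries where they do the work, as an engineer would, in place of code of your own. Each camera call takes 0.05 s, during which the arm holds its last target. There are 200 camera calls.

TASK

The grooved aluminium pulley is to go to the parts washer: squeeze the two latch buttons of the wire-mesh basket together to free its lid, swing the lid up, and lay the pulley flat on the basket's floor, hub up. Then shut the lid fully so that both bolts have sprung out under their catches and it is locked again. Leave the other things on the bench where they are.

Things in the scene. Friction and masses are not known exactly. Their poses are not given: they have to be found in the camera images.
- basket_floor (a point): Centre of the inner floor, 10 mm above the bench, of a steel wire-mesh washing basket that stands firmly (cannot shift). Axes: x from the latch side (front) to the hinge side (back), y along the hinge to the left, z up. Inside 132 mm in x, 202 mm in y, 48 mm deep to the shut lid. Walls 4 mm thick, rim 58 mm above the bench.
- catch_left (a point): Underside of the nose of the left steel catch, which stands outside the basket's left side wall near its front corner (from the basket floor's centre: x -55, y +107, z +63.5 mm); fixed. The left bolt locks under this nose. The catch is 24 mm wide in x, its top is 87 mm above the bench; its upper face slopes down and inward.
- catch_right (a point): The same for the right catch (y -107 mm).
- lid_hinge (a point): Middle of the lid's hinge line at the back of the basket (70 mm behind the floor's centre), 58 mm above the bench; fixed, axes as the basket's. The lid turns about this point's y axis.
- lid (a joint): Angle of the mesh lid in rad: 0 shut, grows as its front edge swings up and back, 1.7 at its stop (7 degrees past upright). Stiff hinge: the lid stays at any angle where it is left; 3 to 4 N at the latch lifts it, less lowers it. 138 mm from hinge to front edge, 200 mm wide, 6 mm thick, 0.19 kg with its latch. The bolts lock it only below about 0.02 rad.
- latch (a point): Point midway between the two latch buttons; moves and turns with the lid, axes as the basket's when shut. Lies 125 mm in front of the hinge line and 44 mm above it when shut (102 mm above the bench). A black housing, 32 x 32 mm, stands here on the lid's front strip, its top 18 mm above this point, the strip's face 38 mm below it (along the lid's normal).
- button_left_face (a point): Middle of the outer face of the left (+y) button, which sticks out of the housing's left side and is squeezed towards the right one. 26 mm wide in x, 30 mm high, 1 mm below the latch point, 25 mm to its left when out and 15 mm when fully in (50 mm across both when out, 30 mm when in). Below it a 7 mm bolt runs out to the lid's side, its top 29.5 mm below the latch point.
- button_right_face (a point): The same for the right (-y) button, pushed in to the left.
- button_left (a joint): How far the left button and its bolt are pushed in, m: 0 out, 0.010 fully in; spring 1.5 N when out, 4 N when in. Out with the lid shut, the bolt reaches 5 mm under its catch's nose and locks the lid; past 0.006 it is free. If the lid is pressed down on its housing (7 to 10 N in all), the bolts run in over the catches' slopes by themselves and spring out below.
- button_right (a joint): The same for the right button and its bolt.
- pulley_center (a point): Centre, half-way up, of the turned aluminium pulley: 60 mm across, 36 mm high, a groove round its rim and a narrower hub on top; lies loose on the bench, hub up, this point 18 mm above its underside. Weighs about 0.14 kg.
- spool_center (a point): Centre, half-way up, of a grey solder spool (two flanges 64 mm across, 45 mm high) that stands loose on the bench; not to be moved.
- grease_jar: White jar with a black lid, 56 mm across, 55 mm high, origin at the centre of its underside; not to be moved.
- angle_bracket: Black steel angle, 40 x 70 x 63 mm high, origin at the centre of its underside; not to be moved.
- side_cutters: Red-handled side cutters lying flat, 147 x 53 x 12 mm, origin at the centre of the underside; not to be moved.
- hex_keys: Red folding hex key set, 31 x 100 x 22 mm, origin at the centre of its underside; not to be moved.
There are look-alikes about, which are no part of the job. What is shaped like the part that bears pulley_center but yellow is not meant.

How it is judged:
On the way, in this order (a step that is already met when the one before it is completed fails the run):
1. the lid has been freed and swung open (more than 1.0 rad) (value of joint lid above 1 rad), for 0.2 s.
2. the pulley lies in the open basket (value of joint lid above 0.6 rad and x of pulley_center in the frame of basket_floor between -0.055 and 0.055 m and y of pulley_center in the frame of basket_floor between -0.075 and 0.075 m and z of pulley_center in the frame of basket_floor below 0.025 m), for 0.2 s.
At the end, for the whole second after the job is handed in: the lid is shut (lid angle under 0.025 rad) with both buttons out to within 2 mm, so that both bolts lock it, and the pulley rests inside on the basket's floor, hub up (within 0.2 rad of flat, its centre less than 25 mm above the floor) (value of joint lid below 0.025 rad and value of joint each of button_left, button_right below 0.002 m and x of pulley_center in the frame of basket_floor between -0.055 and 0.055 m and y of pulley_center in the frame of basket_floor between -0.075 and 0.075 m and z of pulley_center in the frame of basket_floor below 0.025 m and angle between pulley_center's own z axis and vertical below 0.2 rad and linear speed of pulley below 0.02 m/s and velocity of joint lid below 0.05 rad/s); the robot touches nothing.
It fails at once if another thing on the bench is moved by more than 20 mm (distance of any of spool_center, grease_jar, angle_bracket, side_cutters, hex_keys from where it was at the start of the episode above 0.02 m).
It also fails if it takes over 72 s, if anything falls off the work surface, if the arm or the gripper's body presses on something with over 40 N, if the wrist force passes 120 N, or if a joint passes its speed limit or range.

## Working session

There is one attempt and no reset: what is moved stays moved. The work goes in short steps, Python scripts to look and compute and a shell command to move; the robot and the scene stay as the last step left them, time stands still between calls to the robot, and variables do not carry over. Pictures are saved under pics/ and viewed, at most 14 in all, crops included, and the job is handed in when it is done.

```bash
mkdir -p pics; cat > h.py <<'E'
import numpy as np, cv2
from plant import sensors, eyes, workorder, manip
def cam(n,save=None):
    c=eyes.read_camera(n)
    if save: cv2.imwrite('pics/'+save+'.png',c['img'])
    return c
def cloud(c):
    K=np.array([[c['fx'],0,c['cx']],[0,c['fy'],c['cy']],[0,0,1]])
    v,u=np.mgrid[:480,:640]
    p=cv2.undistortPoints(np.stack([u.ravel(),v.ravel()],1).astype(np.float64)[:,None],K,np.array(c['dist'],float))[:,0]
    z=c['z_map'].ravel().astype(float)
    P=np.c_[p*z[:,None],z]
    W=(P-np.array(c['t']))@np.array(c['R'])
    W[z==0]=np.nan
    return W.reshape(480,640,3)
E
python3 - <<'E'
from h import *
for n in ['scene','side']:
    c=cam(n,n+'0'); W=cloud(c); np.savez(n+'0.npz',W=W,img=c['img'])
    R=np.array(c['R']);print(n,-R.T@np.array(c['t']),R[2])
s=sensors.read_state();print(s['clock'],s['ee_pos'],s['tcp_rot'],s['finger_gap'],manip.grip_depth)
E
```

```text
scene [-0.01810326 -0.62944866  1.15284329] [ 0.45909871  0.43795775 -0.77293039]
side [0.52873006 0.93510584 0.69731677] [ 0.0488824  -0.84674552 -0.52974761]
0.1 [6.24469165e-01 4.60099545e-05 2.21591050e-01] [[ 2.37262090e-05  9.99998651e-01 -1.64244419e-03]
 [ 9.99999984e-01 -2.34356255e-05  1.76940388e-04]
 [ 1.76901658e-04 -1.64244836e-03 -9.99998636e-01]] 0.08672044505245127 0.0187
```

View pics/scene0.png

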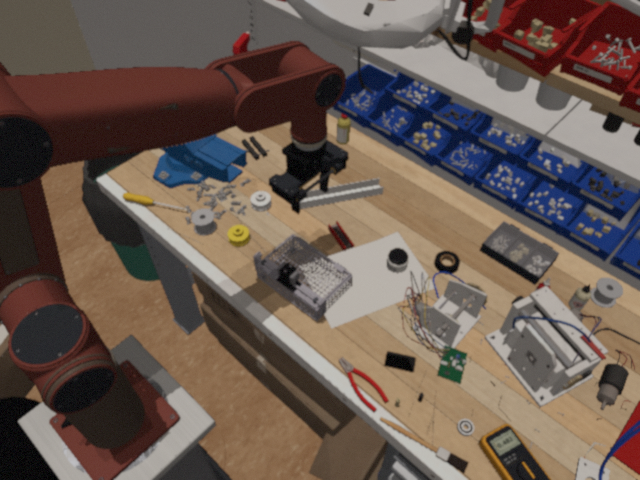

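View pics/side0.png

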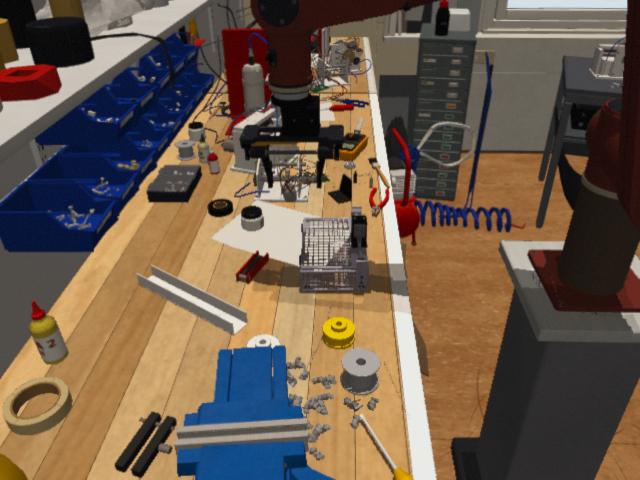

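The scene picture shows the basket at (303,275), with the latch housing on its near side. Pulley candidates in the scene picture are the grey disc (203,220), the white/silver disc (260,200), the yellow one (238,235, ruled out by colour), and the far ones at (606,290) and (465,427). I'll check them in a close crop and in the point cloud.

```bash
python3 - <<'E'
from h import *
d=np.load('scene0.npz');W=d['W'];img=d['img']
e=np.load('side0.npz');V=e['W'];im2=e['img']
a=cv2.resize(img[180:320,180:360],(800,622),interpolation=cv2.INTER_CUBIC)[:600]
a=cv2.resize(img[180:260,180:290],(550,400),interpolation=cv2.INTER_CUBIC)
b=cv2.resize(im2[310:410,230:400],(680,400),interpolation=cv2.INTER_CUBIC)
cc=np.vstack([np.pad(a,((0,0),(0,130),(0,0))),b]);cv2.imwrite('pics/crop1.png',cv2.resize(cc,(510,600)))
for n,(u,v) in dict(grey=(203,220),white=(260,200),yel=(238,235),far=(606,290),wash=(465,427),jar=(397,258),hexk=(341,236),cut=(365,385),brk=(400,361)).items():
    p=W[v,u]; m=np.linalg.norm(W[...,:2]-p[:2],axis=2)<.05; m&=(W[...,2]>.008)&(W[...,2]<.12)
    q=W[m]; print(n,p.round(3),'min',np.percentile(q,2,axis=0).round(3),'max',np.percentile(q,98,axis=0).round(3))
# basket: min-area rect of points in region from both cams
for n,X in (('scene',W),('side',V)):
    c=W[275,303]; m=(np.linalg.norm(X[...,:2]-c[:2],axis=2)<.17)&(X[...,2]>.045)&(X[...,2]<.062)
    q=X[m][:,:2].astype(np.float32); print(n,c,m.sum(),cv2.minAreaRect(q*1000))
    m=(np.linalg.norm(X[...,:2]-c[:2],axis=2)<.17)&(X[...,2]>.1)&(X[...,2]<.13)
    q=X[m]; print('latch',m.sum(),np.percentile(q,[2,50,98],axis=0).round(3), cv2.minAreaRect(q[:,:2].astype(np.float32)*1000))
np.set_printoptions(suppress=True)
E
```

```text
grey [0.487 0.284 0.045] min [0.466 0.265 0.009] max [0.522 0.322 0.049]
white [0.655 0.232 0.034] min [0.638 0.215 0.009] max [0.694 0.27  0.038]
yel [0.521 0.176 0.038] min [0.505 0.162 0.01 ] max [0.559 0.216 0.038]
far [ 1.027 -0.637  0.043] min [ 1.01  -0.667  0.011] max [ 1.067 -0.611  0.048]
wash [ 0.511 -0.57   0.003] min [ 0.493 -0.618  0.008] max [ 0.526 -0.554  0.038]
jar [ 0.742 -0.197  0.056] min [ 0.699 -0.241  0.009] max [ 0.779 -0.155  0.058]
hexk [ 0.728 -0.018  0.012] min [ 0.7   -0.064  0.008] max [0.752 0.023 0.024]
cut [ 0.439 -0.348 -0.002] min [ 0.403 -0.392  0.008] max [ 0.456 -0.301  0.015]
brk [ 0.521 -0.379  0.042] min [ 0.506 -0.404  0.009] max [ 0.536 -0.351  0.064]
scene [ 0.53454591 -0.05927053  0.059875  ] 952 ((550.403076171875, -50.51397705078125), (148.55799865722656, 226.72080993652344), 1.8411787748336792)
latch 268 [[ 0.476 -0.076  0.102]
 [ 0.489 -0.055  0.117]
 [ 0.507 -0.028  0.123]] ((491.858154296875, -51.652549743652344), (31.92838478088379, 52.68994140625), 2.373197078704834)
side [ 0.53454591 -0.05927053  0.059875  ] 522 ((550.3125, -42.66828155517578), (143.7493133544922, 225.29478454589844), 2.449531316757202)
latch 265 [[ 0.479 -0.071  0.101]
 [ 0.494 -0.036  0.117]
 [ 0.509 -0.023  0.123]] ((494.7248840332031, -49.6590576171875), (55.458892822265625, 32.07585525512695), 89.23152160644531)
```

View pics/crop1.png

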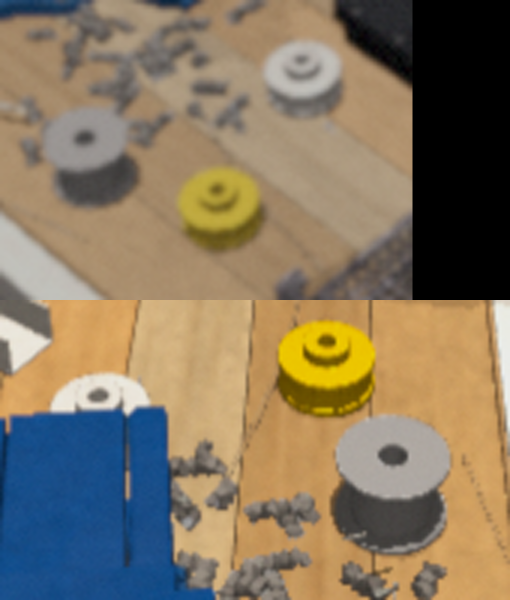

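The crop settles it. The silver-white part with a hub at scene (260,200) is the aluminium pulley, at about (0.666, 0.242). Yellow (238,235) is the decoy and flanged grey (203,220) is the spool. The latch is at about (0.493, −0.0505), with the basket yawed about 2°. Moving above the latch.

```bash
python3 -m inch '[{"linear":[-1.01,-2.63,1.2],"turn":[0,0,0],"grip":8.7},{"linear":[-1.01,-2.63,1.2],"turn":[0,0,0],"grip":8.7},{"linear":[-1.01,-2.63,1.2],"turn":[0,0,0],"grip":8.7},{"linear":[-1.01,-2.63,1.2],"turn":[0,0,0],"grip":8.7},{"linear":[-1.01,-2.63,1.2],"turn":[0,0,0],"grip":8.7}]'
python3 -m inch '[{"linear":[0,0,0],"turn":[0,0,8],"grip":8.7},{"linear":[0,0,0],"turn":[0,0,8],"grip":8.7},{"linear":[0,0,0],"turn":[0,0,8],"grip":8.7},{"linear":[0,0,0],"turn":[0,0,8],"grip":8.7},{"linear":[0,0,0],"turn":[0,0,8],"grip":8.7},{"linear":[0,0,0],"turn":[0,0,8],"grip":8.7},{"linear":[0,0,0],"turn":[0,0,8],"grip":8.7},{"linear":[0,0,0],"turn":[0,0,8],"grip":8.7},{"linear":[0,0,0],"turn":[0,0,8],"grip":8.7},{"linear":[0,0,0],"turn":[0,0,8],"grip":8.7},{"linear":[0,0,0],"turn":[0,0,8],"grip":8.7},{"linear":[0,0,0],"turn":[0,0,0],"grip":8.7}]'
python3 - <<'E'
from h import *
c=cam('wrist','w1');W=cloud(c)
m=(abs(W[...,0]-.493)<.06)&(abs(W[...,1]+.05)<.06)&(W[...,2]>.09)&(W[...,2]<.13)
q=W[m];print(m.sum(),np.nanpercentile(q,[2,50,98],axis=0).round(4))
m&=W[...,2]>.115
q=W[m];print(m.sum(),cv2.minAreaRect(q[:,:2].astype(np.float32)*1000),q[:,2].mean())
s=sensors.read_state();print(s['ee_pos'],s['tcp_rot'].round(3) if hasattr(s['tcp_rot'],'round') else s['tcp_rot'],s['joint_positions'],s['wrist_force'])
E
```

```text
clock: 0.6
ee_pos: [0.4921, -0.0507, 0.1616]
tcp_rot: [[-0.0, 1.0, -0.001], [1.0, 0.0, 0.0], [0.0, -0.001, -1.0]]
wrist_force: [-0.6, -0.7, 0.7]
finger_gap: 0.087
gripper_force: 0.0
clock: 1.8
ee_pos: [0.4932, -0.0504, 0.1621]
tcp_rot: [[0.999, 0.034, -0.001], [0.034, -0.999, 0.0], [-0.001, -0.0, -1.0]]
wrist_force: [-0.2, 0.2, -1.2]
finger_gap: 0.0868
gripper_force: 0.0
3923 [[ 0.4796 -0.0727  0.0939]
 [ 0.4971 -0.0494  0.1193]
 [ 0.5092 -0.0259  0.1218]]
3247 ((493.6041564941406, -49.35277557373047), (31.536924362182617, 49.42889404296875), 1.7332109212875366) 0.11912158424618685
[ 0.49321256 -0.05041481  0.16220231] [[ 0.999  0.038 -0.001]
 [ 0.038 -0.999  0.   ]
 [-0.001 -0.    -1.   ]] [-2.61098537e-01 -3.79711151e-02  1.91986774e+00  3.91785469e-05
  1.26037756e+00  1.27174539e+00] [-0.51715537 -0.0282205   0.28434633]
```

View pics/w1.png

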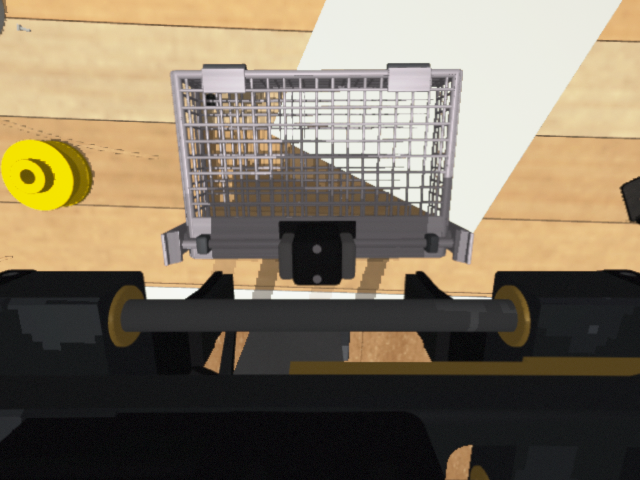

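The wrist view shows the housing at (317,255) centred between the fingers, at (0.4936, −0.0495) with a yaw of 1.7°. Descending, squeezing, then lifting a little as a test.

```bash
python3 -m inch '[{"linear":[0,-0.09,2],"turn":[0,0,0],"grip":8.7},{"linear":[0,0,2],"turn":[0,0,0],"grip":8.7},{"linear":[0,0,2],"turn":[0,0,0],"grip":8.7},{"linear":[0,0,1.9],"turn":[0,0,0],"grip":8.7},{"linear":[0,0,0],"turn":[0,0,0],"grip":6},{"linear":[0,0,0],"turn":[0,0,0],"grip":6}]' 20
python3 -m inch '[{"linear":[0,0,0],"turn":[0,0,0],"grip":2.5},{"linear":[0,0,0],"turn":[0,0,0],"grip":2.5},{"linear":[0,0,0],"turn":[0,0,0],"grip":2.5},{"linear":[0,0,0],"turn":[0,0,0],"grip":2.5},{"linear":[0,0,0],"turn":[0,0,0],"grip":2.5},{"linear":[0,0,0],"turn":[0,0,0],"grip":2.5},{"linear":[0,0,0],"turn":[0,0,0],"grip":2.5},{"linear":[0,0,0],"turn":[0,0,0],"grip":2.5}]' 20
```

```text
clock: 2.45
ee_pos: [0.4932, -0.0495, 0.0836]
tcp_rot: [[0.999, 0.037, -0.001], [0.037, -0.999, 0.0], [-0.001, -0.0, -1.0]]
wrist_force: [0.6, -0.1, 0.2]
finger_gap: 0.0779
gripper_force: 0.0
clock: 3.25
ee_pos: [0.4939, -0.0491, 0.0842]
tcp_rot: [[0.999, 0.035, 0.001], [0.035, -0.999, 0.001], [0.001, -0.001, -1.0]]
wrist_force: [-0.4, 3.9, 5.6]
finger_gap: 0.032
gripper_force: 20.0
```

```bash
python3 -m inch '[{"linear":[0.25,0,-0.6],"turn":[0,0,0],"grip":2.5},{"linear":[0.25,0,-0.63],"turn":[0,0,0],"grip":2.5},{"linear":[0.31,0,-0.59],"turn":[0,0,0],"grip":2.5},{"linear":[0.31,0,-0.58],"turn":[0,0,0],"grip":2.5},{"linear":[0.37,0,-0.55],"turn":[0,0,0],"grip":2.5},{"linear":[0.37,0,-0.55],"turn":[0,0,0],"grip":2.5},{"linear":[0.42,0,-0.52],"turn":[0,0,0],"grip":2.5},{"linear":[0.42,0,-0.5],"turn":[0,0,0],"grip":2.5}]' 20
python3 -m inch '[{"linear":[0.47,0,-0.47],"turn":[0,0,0],"grip":2.5},{"linear":[0.47,0,-0.46],"turn":[0,0,0],"grip":2.5},{"linear":[0.51,0,-0.43],"turn":[0,0,0],"grip":2.5},{"linear":[0.52,0,-0.41],"turn":[0,0,0],"grip":2.5},{"linear":[0.55,0,-0.38],"turn":[0,0,0],"grip":2.5},{"linear":[0.55,0,-0.35],"turn":[0,0,0],"grip":2.5},{"linear":[0.59,0,-0.32],"turn":[0,0,0],"grip":2.5},{"linear":[0.59,0,-0.29],"turn":[0,0,0],"grip":2.5}]'
python3 - <<'E'
from h import *
c=cam('side','s2');W=cloud(c)
cv2.imwrite('pics/s2c.png',cv2.resize(c['img'][120:320,200:440],(720,600)))
E
```

```text
clock: 4.05
ee_pos: [0.5186, -0.0482, 0.1285]
tcp_rot: [[0.999, 0.035, -0.005], [0.035, -0.999, 0.001], [-0.005, -0.001, -1.0]]
wrist_force: [-7.8, 3.5, -0.4]
finger_gap: 0.0323
gripper_force: 20.0
clock: 4.85
ee_pos: [0.5622, -0.0465, 0.1606]
tcp_rot: [[0.999, 0.035, -0.003], [0.035, -0.999, 0.001], [-0.003, -0.001, -1.0]]
wrist_force: [-6.3, 3.1, 1.8]
finger_gap: 0.0319
gripper_force: 20.0
```

View pics/s2c.png

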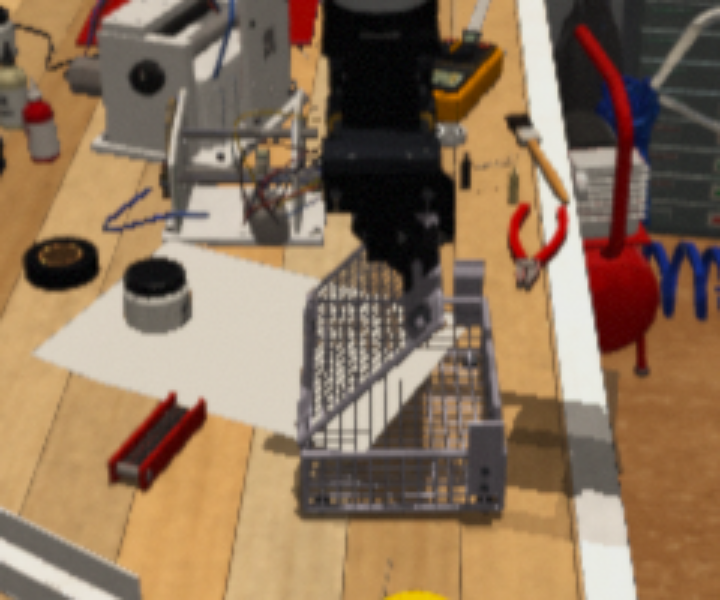

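The lid is freed and swinging up with the gripper at about 0.8 rad (lid edge at crop (380,380)). I'll continue to about 1.6 rad.

```bash
python3 -m inch '[{"linear":[0.61,0,-0.26],"turn":[0,0,0],"grip":2.5},{"linear":[0.62,0,-0.24],"turn":[0,0,0],"grip":2.5},{"linear":[0.63,0,-0.2],"turn":[0,0,0],"grip":2.5},{"linear":[0.64,0,-0.17],"turn":[0,0,0],"grip":2.5},{"linear":[0.65,0,-0.13],"turn":[0,0,0],"grip":2.5},{"linear":[0.65,0,-0.11],"turn":[0,0,0],"grip":2.5},{"linear":[0.66,0,-0.06],"turn":[0,0,0],"grip":2.5},{"linear":[0.66,0,-0.04],"turn":[0,0,0],"grip":2.5}]' 20
python3 -m inch '[{"linear":[0.66,0,0],"turn":[0,0,0],"grip":2.5},{"linear":[0.67,0,0.02],"turn":[0,0,0],"grip":2.5},{"linear":[0.66,0,0.06],"turn":[0,0,0],"grip":2.5},{"linear":[0.65,0,0.09],"turn":[0,0,0],"grip":2.5},{"linear":[0.65,0,0.13],"turn":[0,0,0],"grip":2.5},{"linear":[0.64,0,0.16],"turn":[0,0,0],"grip":2.5},{"linear":[0.63,0,0.19],"turn":[0,0,0],"grip":2.5},{"linear":[0.63,0,0.22],"turn":[0,0,0],"grip":2.5},{"linear":[0.3,0,0.11],"turn":[0,0,0],"grip":2.5}]'
python3 - <<'E'
from h import *
c=cam('side','s3')
cv2.imwrite('pics/s3c.png',cv2.resize(c['img'][120:320,200:440],(720,600)))
E
```

```text
clock: 5.7
ee_pos: [0.6143, -0.0445, 0.1732]
tcp_rot: [[0.999, 0.035, -0.0], [0.035, -0.999, 0.001], [-0.0, -0.001, -1.0]]
wrist_force: [-4.7, 4.6, 1.6]
finger_gap: 0.0317
gripper_force: 20.0
clock: 6.6
ee_pos: [0.6696, -0.0424, 0.1632]
tcp_rot: [[0.999, 0.035, 0.0], [0.035, -0.999, 0.001], [0.0, -0.001, -1.0]]
wrist_force: [-2.5, 5.2, 1.4]
finger_gap: 0.0316
gripper_force: 20.0
```

View pics/s3c.png

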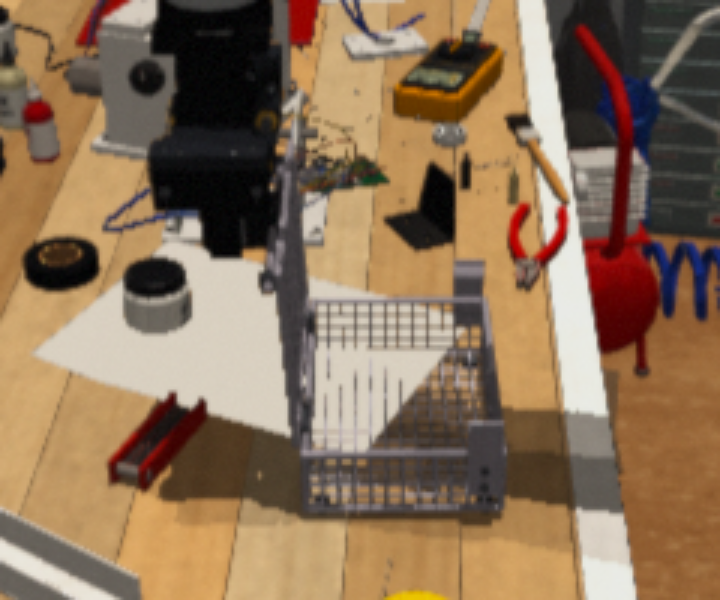

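The lid stands upright at about 1.6 rad (crop (285,250)). Releasing, rising and going over to the pulley.

```bash
python3 -m inch '[{"linear":[0,0,0],"turn":[0,0,0],"grip":5},{"linear":[0,0,0],"turn":[0,0,0],"grip":8},{"linear":[0,0,0],"turn":[0,0,0],"grip":8},{"linear":[0,0,0],"turn":[0,0,0],"grip":8},{"linear":[0,0,-1.5],"turn":[0,0,0],"grip":8.5},{"linear":[0,0,-3.5],"turn":[0,0,0],"grip":8.5},{"linear":[0,0,-3.5],"turn":[0,0,0],"grip":8.5},{"linear":[0,0,-3.5],"turn":[0,0,0],"grip":8.5}]'
python3 -m inch '[{"linear":[0.08,-3.55,0],"turn":[0,0,0],"grip":8.5},{"linear":[0.08,-3.55,0],"turn":[0,0,0],"grip":8.5},{"linear":[0.08,-3.55,0],"turn":[0,0,0],"grip":8.5},{"linear":[0.08,-3.55,0],"turn":[0,0,0],"grip":8.5},{"linear":[0.08,-3.55,1.5],"turn":[0,0,0],"grip":8.5},{"linear":[0.08,-3.55,2],"turn":[0,0,0],"grip":8.5},{"linear":[0.08,-3.55,2],"turn":[0,0,0],"grip":8.5},{"linear":[0.08,-3.55,2],"turn":[0,0,0],"grip":8.5},{"linear":[0,0,0],"turn":[0,0,0],"grip":8.5}]'
python3 - <<'E'
from h import *
c=cam('wrist','w2');W=cloud(c)
m=(np.hypot(W[...,0]-.667,W[...,1]-.242)<.045)&(W[...,2]>.012)&(W[...,2]<.06)
q=W[m];print(m.sum(),np.nanpercentile(q,[1,50,99],axis=0).round(4),cv2.minEnclosingCircle(q[q[:,2]>.02][:,:2].astype(np.float32)*1000))
top=W[m&(W[...,2]>.033)];print('hub',cv2.minEnclosingCircle(top[:,:2].astype(np.float32)*1000))
d=np.load('scene0.npz')['W']
for n,X in (('wrist',W),('scene',d)):
  m=(abs(X[...,0]-.666)<.05)&(abs(X[...,1]-.242)<.16)&(X[...,2]>.008)&(X[...,2]<.14)&(np.hypot(X[...,0]-.667,X[...,1]-.242)>.042)
  o=X[m]; H,ye=np.histogram(o[:,1],bins=np.arange(.08,.41,.02)); print(n,list(zip(ye.round(2),H)))
s=sensors.read_state();print(s['ee_pos'])
E
```

```text
clock: 7.45
ee_pos: [0.6688, -0.0439, 0.2848]
tcp_rot: [[0.999, 0.035, 0.001], [0.035, -0.999, -0.001], [0.001, 0.001, -1.0]]
wrist_force: [0.7, 0.3, -0.0]
finger_gap: 0.0829
gripper_force: 0.0
clock: 8.35
ee_pos: [0.6628, 0.2446, 0.2041]
tcp_rot: [[0.999, 0.039, -0.005], [0.039, -0.999, 0.0], [-0.005, -0.0, -1.0]]
wrist_force: [-1.1, 0.1, -1.0]
finger_gap: 0.085
gripper_force: 0.0
2629 [[0.6393 0.2169 0.0231]
 [0.6687 0.2447 0.0269]
 [0.6954 0.2725 0.0379]] ((666.9249267578125, 244.6158447265625), 30.0242862701416)
hub ((667.0841064453125, 244.54864501953125), 14.055098533630371)
wrist [(np.float64(0.08), np.int64(0)), (np.float64(0.1), np.int64(0)), (np.float64(0.12), np.int64(0)), (np.float64(0.14), np.int64(42)), (np.float64(0.16), np.int64(3)), (np.float64(0.18), np.int64(0)), (np.float64(0.2), np.int64(0)), (np.float64(0.22), np.int64(0)), (np.float64(0.24), np.int64(0)), (np.float64(0.26), np.int64(64)), (np.float64(0.28), np.int64(82)), (np.float64(0.3), np.int64(2)), (np.float64(0.32), np.int64(575)), (np.float64(0.34), np.int64(5565)), (np.float64(0.36), np.int64(3509)), (np.float64(0.38), np.int64(2721))]
scene [(np.float64(0.08), np.int64(0)), (np.float64(0.1), np.int64(1)), (np.float64(0.12), np.int64(0)), (np.float64(0.14), np.int64(0)), (np.float64(0.16), np.int64(0)), (np.float64(0.18), np.int64(0)), (np.float64(0.2), np.int64(0)), (np.float64(0.22), np.int64(0)), (np.float64(0.24), np.int64(0)), (np.float64(0.26), np.int64(1)), (np.float64(0.28), np.int64(8)), (np.float64(0.3), np.int64(0)), (np.float64(0.32), np.int64(100)), (np.float64(0.34), np.int64(392)), (np.float64(0.36), np.int64(245)), (np.float64(0.38), np.int64(164))]
[0.66401537 0.24234754 0.20582632]
```

View pics/w2.png

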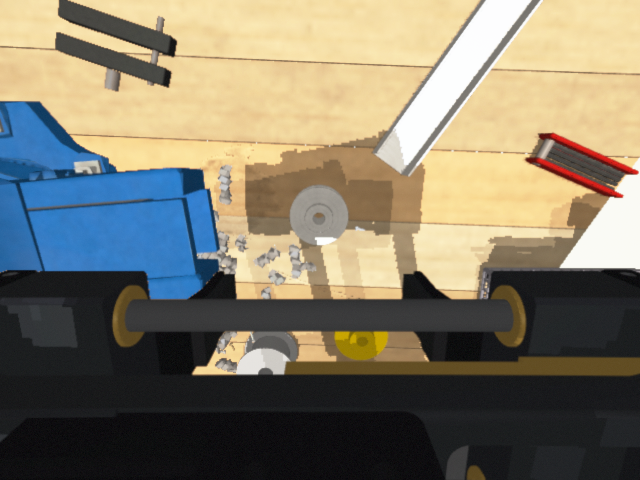

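The pulley is at px (319,215), hub up, at (0.667, 0.2446). The vise (px 130,230) is close on the left, so I'll turn the gripper 90° to keep the body clear of it.

```bash
python3 -m inch '[{"linear":[0,0,0],"turn":[0,0,-8],"grip":8.2},{"linear":[0,0,0],"turn":[0,0,-8],"grip":8.2},{"linear":[0,0,0],"turn":[0,0,-8],"grip":8.2},{"linear":[0,0,0],"turn":[0,0,-8],"grip":8.2},{"linear":[0,0,0],"turn":[0,0,-8],"grip":8.2},{"linear":[0,0,0],"turn":[0,0,-8],"grip":8.2},{"linear":[0,0,0],"turn":[0,0,-8],"grip":8.2},{"linear":[0,0,0],"turn":[0,0,-8],"grip":8.2},{"linear":[0,0,0],"turn":[0,0,-8],"grip":8.2},{"linear":[0,0,0],"turn":[0,0,-8],"grip":8.2},{"linear":[0,0,0],"turn":[0,0,-8],"grip":8.2},{"linear":[0,0,0],"turn":[0,0,0],"grip":8.2}]'
python3 -m inch '[{"linear":[0,0,0],"turn":[0,0,0],"grip":8.2},{"linear":[0,0,0],"turn":[0,0,0],"grip":8.2},{"linear":[0,0,0],"turn":[0,0,0],"grip":8.2}]'
```

```text
clock: 9.6
ee_pos: [0.6665, 0.239, 0.2093]
tcp_rot: [[0.0, 1.0, 0.003], [1.0, -0.0, -0.0], [-0.0, 0.003, -1.0]]
wrist_force: [0.7, 0.6, -0.4]
finger_gap: 0.0819
gripper_force: 0.0
clock: 9.9
ee_pos: [0.6656, 0.2403, 0.2075]
tcp_rot: [[0.002, 1.0, 0.0], [1.0, -0.002, -0.0], [-0.0, 0.0, -1.0]]
wrist_force: [-0.7, -0.4, -0.0]
finger_gap: 0.0818
gripper_force: 0.0
```

```bash
python3 -m inch '[{"linear":[0.43,0.1,3],"turn":[0,0,0],"grip":8.2},{"linear":[0,0,3.5],"turn":[0,0,0],"grip":8.2},{"linear":[0,0,3.5],"turn":[0,0,0],"grip":8.2},{"linear":[0,0,3.5],"turn":[0,0,0],"grip":8.2},{"linear":[0,0,3],"turn":[0,0,0],"grip":8.2},{"linear":[0,0,1.8],"turn":[0,0,0],"grip":8.2},{"linear":[0,0,1],"turn":[0,0,0],"grip":8.2},{"linear":[0,0,0.7],"turn":[0,0,0],"grip":8.2},{"linear":[0,0,0],"turn":[0,0,0],"grip":8.2},{"linear":[0,0,0],"turn":[0,0,0],"grip":8.2}]' 20
python3 -m inch '[{"linear":[0,0,0],"turn":[0,0,0],"grip":5},{"linear":[0,0,0],"turn":[0,0,0],"grip":5},{"linear":[0,0,0],"turn":[0,0,0],"grip":5},{"linear":[0,0,0],"turn":[0,0,0],"grip":5},{"linear":[0,0,0],"turn":[0,0,0],"grip":5},{"linear":[0,0,0],"turn":[0,0,0],"grip":5}]' 20
```

```text
clock: 10.9
ee_pos: [0.6676, 0.2452, 0.0088]
tcp_rot: [[0.0, 1.0, 0.002], [1.0, -0.0, 0.001], [0.001, 0.002, -1.0]]
wrist_force: [-0.3, 0.6, 0.1]
finger_gap: 0.082
gripper_force: 0.0
clock: 11.5
ee_pos: [0.6668, 0.2449, 0.0077]
tcp_rot: [[0.0, 1.0, 0.001], [1.0, -0.0, 0.0], [0.0, 0.001, -1.0]]
wrist_force: [-0.1, -0.9, 3.4]
finger_gap: 0.0592
gripper_force: 20.0
```

```bash
python3 -m inch '[{"linear":[0,0,-1],"turn":[0,0,0],"grip":5},{"linear":[0,0,-2],"turn":[0,0,0],"grip":5},{"linear":[0,0,-3],"turn":[0,0,0],"grip":5},{"linear":[0,0,-3.5],"turn":[0,0,0],"grip":5},{"linear":[0,0,-3.5],"turn":[0,0,0],"grip":5},{"linear":[0,0,-3.5],"turn":[0,0,0],"grip":5},{"linear":[0,0,-3],"turn":[0,0,0],"grip":5},{"linear":[0,0,-2.5],"turn":[0,0,0],"grip":5}]' 30
python3 -m inch '[{"linear":[0,0,0],"turn":[0,0,8],"grip":5},{"linear":[0,0,0],"turn":[0,0,8],"grip":5},{"linear":[0,0,0],"turn":[0,0,8],"grip":5},{"linear":[0,0,0],"turn":[0,0,8],"grip":5},{"linear":[0,0,0],"turn":[0,0,8],"grip":5},{"linear":[0,0,0],"turn":[0,0,8],"grip":5},{"linear":[0,0,0],"turn":[0,0,8],"grip":5},{"linear":[0,0,0],"turn":[0,0,8],"grip":5},{"linear":[0,0,0],"turn":[0,0,8],"grip":5},{"linear":[0,0,0],"turn":[0,0,8],"grip":5},{"linear":[0,0,0],"turn":[0,0,8],"grip":5},{"linear":[0,0,0],"turn":[0,0,0],"grip":5}]'
python3 -m inch '[{"linear":[-1.43,3.2,0],"turn":[0,0,0],"grip":5},{"linear":[-1.43,3.2,0],"turn":[0,0,0],"grip":5},{"linear":[-1.43,3.2,0],"turn":[0,0,0],"grip":5},{"linear":[-1.43,3.2,0],"turn":[0,0,0],"grip":5},{"linear":[-1.43,3.2,0],"turn":[0,0,0],"grip":5},{"linear":[-1.43,3.2,0],"turn":[0,0,0],"grip":5},{"linear":[-1.43,3.2,0],"turn":[0,0,0],"grip":5},{"linear":[-1.43,3.2,0],"turn":[0,0,0],"grip":5},{"linear":[-1.43,3.2,0],"turn":[0,0,0],"grip":5},{"linear":[0,0,0],"turn":[0,0,0],"grip":5},{"linear":[0,0,0],"turn":[0,0,0],"grip":5},{"linear":[0,0,0],"turn":[0,0,0],"grip":5}]'
python3 - <<'E'
from h import *
c=cam('side','s4')
cv2.imwrite('pics/s4c.png',cv2.resize(c['img'][80:320,200:440],(600,600)))
E
```

```text
clock: 12.3
ee_pos: [0.6665, 0.245, 0.2298]
tcp_rot: [[-0.0, 1.0, 0.002], [1.0, 0.0, 0.0], [0.0, 0.002, -1.0]]
wrist_force: [-0.2, -0.0, -1.9]
finger_gap: 0.0591
gripper_force: 30.0
clock: 13.5
ee_pos: [0.6661, 0.2448, 0.2271]
tcp_rot: [[0.999, 0.034, -0.001], [0.034, -0.999, -0.0], [-0.001, 0.0, -1.0]]
wrist_force: [0.3, -0.9, -0.9]
finger_gap: 0.0587
gripper_force: 30.0
clock: 14.7
ee_pos: [0.5481, -0.0467, 0.2273]
tcp_rot: [[0.999, 0.037, 0.0], [0.037, -0.999, 0.0], [0.0, -0.0, -1.0]]
wrist_force: [0.1, 0.8, -1.2]
finger_gap: 0.0591
gripper_force: 30.0
```

View pics/s4c.png

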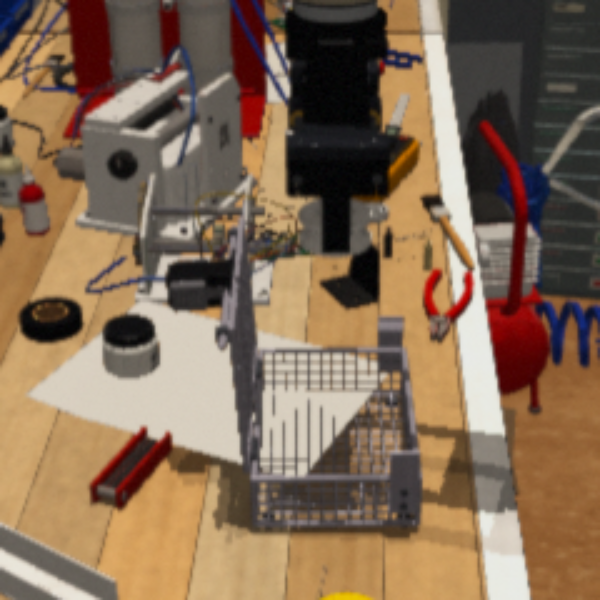

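The pulley is held level above the open basket, with the lid upright and clear. Lowering.

```bash
python3 -m inch '[{"linear":[0.05,0.05,2.5],"turn":[0,0,0],"grip":5},{"linear":[0,0,3],"turn":[0,0,0],"grip":5},{"linear":[0,0,3],"turn":[0,0,0],"grip":5},{"linear":[0,0,3],"turn":[0,0,0],"grip":5},{"linear":[0,0,3],"turn":[0,0,0],"grip":5},{"linear":[0,0,2.5],"turn":[0,0,0],"grip":5},{"linear":[0,0,1.5],"turn":[0,0,0],"grip":5},{"linear":[0,0,1],"turn":[0,0,0],"grip":5},{"linear":[0,0,0.7],"turn":[0,0,0],"grip":5},{"linear":[0,0,0.5],"turn":[0,0,0],"grip":5},{"linear":[0,0,0],"turn":[0,0,0],"grip":5}]'
python3 -m inch '[{"linear":[0,0,0],"turn":[0,0,0],"grip":5},{"linear":[0,0,0],"turn":[0,0,0],"grip":5}]'
```

```text
clock: 15.85
ee_pos: [0.5486, -0.0479, 0.0203]
tcp_rot: [[0.999, 0.035, 0.0], [0.035, -0.999, -0.0], [0.0, 0.0, -1.0]]
wrist_force: [0.6, -0.4, -0.2]
finger_gap: 0.059
gripper_force: 30.0
clock: 16.05
ee_pos: [0.5491, -0.0481, 0.021]
tcp_rot: [[0.999, 0.035, 0.001], [0.035, -0.999, -0.0], [0.001, 0.0, -1.0]]
wrist_force: [0.2, 0.4, -1.2]
finger_gap: 0.0586
gripper_force: 30.0
```

```bash
python3 -m inch '[{"linear":[0,0,0.25],"turn":[0,0,0],"grip":5},{"linear":[0,0,0],"turn":[0,0,0],"grip":5},{"linear":[0,0,0],"turn":[0,0,0],"grip":6.5},{"linear":[0,0,0],"turn":[0,0,0],"grip":7.4},{"linear":[0,0,0],"turn":[0,0,0],"grip":7.4},{"linear":[0,0,0],"turn":[0,0,0],"grip":7.4},{"linear":[0,0,-1.5],"turn":[0,0,0],"grip":7.4},{"linear":[0,0,-3],"turn":[0,0,0],"grip":7.4},{"linear":[0,0,-3.5],"turn":[0,0,0],"grip":7.4},{"linear":[0,0,-4],"turn":[0,0,0],"grip":7.4},{"linear":[0,0,-4],"turn":[0,0,0],"grip":7.4},{"linear":[0,0,-4],"turn":[0,0,0],"grip":7.4}]'
python3 -m inch '[{"linear":[0,0,-4],"turn":[0,0,0],"grip":3},{"linear":[0,0,0],"turn":[0,0,0],"grip":3},{"linear":[0,0,0],"turn":[0,0,0],"grip":3}]'
python3 - <<'E'
from h import *
F=np.array([.5486,-.0475,.01]);R=np.array([[.9993,-.0366,0],[.0366,.9993,0],[0,0,1]])
for n in ('wrist','scene'):
    c=cam(n,n+'5');W=(cloud(c)-F)@R
    m=(abs(W[...,0])<.06)&(abs(W[...,1])<.08)&(W[...,2]>.012)&(W[...,2]<.04)
    q=W[m];print(n,m.sum(),np.percentile(q,[2,50,98],axis=0).round(4) if len(q) else '')
    m&=W[...,2]>.033; q=W[m];print('hub',m.sum(),np.median(q,axis=0) if len(q) else '')
# lid angle from side camera: highest mesh points
W=(cloud(cam('side','s5'))-F)@R
m=(W[...,0]>.04)&(W[...,0]<.16)&(abs(W[...,1]-.02)<.085)&(W[...,2]>.07)&(W[...,2]<.2)
q=W[m];print(m.sum())
for z in (.08,.1,.12,.14,.16,.18): 
    k=q[abs(q[:,2]-z)<.01]; print(z,len(k),np.percentile(k[:,0],[5,50,95]).round(4) if len(k) else '')
E
```

```text
clock: 17.25
ee_pos: [0.5482, -0.0478, 0.2206]
tcp_rot: [[0.999, 0.035, 0.001], [0.035, -0.999, -0.0], [0.001, 0.0, -1.0]]
wrist_force: [0.8, -0.1, -0.8]
finger_gap: 0.0744
gripper_force: 0.0
clock: 17.55
ee_pos: [0.5491, -0.0481, 0.2601]
tcp_rot: [[0.999, 0.035, 0.004], [0.035, -0.999, -0.001], [0.004, 0.001, -1.0]]
wrist_force: [-0.1, -0.6, 0.1]
finger_gap: 0.0575
gripper_force: 0.0
wrist 2052 [[-0.0274 -0.0273  0.0248]
 [ 0.0005 -0.0006  0.027 ]
 [ 0.0262  0.0259  0.0377]]
hub 410 [-0.00051359 -0.00059249  0.03674665]
scene 362 [[-0.029  -0.0304  0.0207]
 [-0.0045 -0.0051  0.0264]
 [ 0.0269  0.0241  0.038 ]]
hub 58 [-0.00313713 -0.0020222   0.03570161]
1094
0.08 65 [0.073  0.075  0.0771]
0.1 74 [0.0743 0.0761 0.0781]
0.12 75 [0.0754 0.0773 0.0794]
0.14 73 [0.0767 0.0785 0.0806]
0.16 174 [0.0781 0.0965 0.1328]
0.18 597 [0.0792 0.0998 0.1342]
```

View pics/wrist5.png

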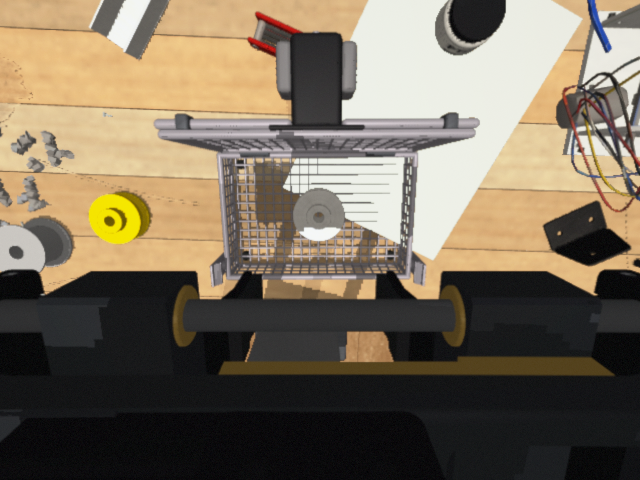

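The pulley lies centred and flat on the floor, hub up (px (319,213)). The lid is at 1.63 rad with its housing at px (316,80). I'll go over the lid with the fingers shut and push the housing from behind.

```bash
python3 -m inch '[{"linear":[3,0,0],"turn":[0,0,0],"grip":0},{"linear":[3.5,0,0],"turn":[0,0,0],"grip":0},{"linear":[3.5,0,0],"turn":[0,0,0],"grip":0},{"linear":[3.5,0,0],"turn":[0,0,0],"grip":0},{"linear":[3,0,0],"turn":[0,0,0],"grip":0},{"linear":[0,0,2],"turn":[0,0,0],"grip":0},{"linear":[0,0,3],"turn":[0,0,0],"grip":0},{"linear":[0,0,2.8],"turn":[0,0,0],"grip":0},{"linear":[0,0,0],"turn":[0,0,0],"grip":0},{"linear":[0,0,0],"turn":[0,0,0],"grip":0}]' 10
python3 -m inch '[{"linear":[-0.8,0,0],"turn":[0,0,0],"grip":0},{"linear":[-0.8,0,0],"turn":[0,0,0],"grip":0},{"linear":[-0.8,0,-0.3],"turn":[0,0,0],"grip":0},{"linear":[-0.8,0,-0.3],"turn":[0,0,0],"grip":0},{"linear":[-0.65,0,-0.23],"turn":[0,0,0],"grip":0},{"linear":[-0.65,0,-0.23],"turn":[0,0,0],"grip":0}]'
python3 - <<'E'
from h import *
F=np.array([.5486,-.0475,.01]);R=np.array([[.9993,-.0366,0],[.0366,.9993,0],[0,0,1]])
print((np.array(sensors.read_state()['ee_pos'])-F)@R)
c=cam('side','s6');cv2.imwrite('pics/s6c.png',cv2.resize(c['img'][80:320,200:440],(600,600)))
W=(cloud(c)-F)@R
m=(abs(W[...,0]-.05)<.1)&(abs(W[...,1]-.09)<.02)&(W[...,2]>.07)&(W[...,2]<.2)
q=W[m];print(m.sum(),np.polyfit(q[:,2],q[:,0],1), len(q))
E
```

```text
clock: 18.7
ee_pos: [0.7122, -0.042, 0.1779]
tcp_rot: [[0.999, 0.035, -0.004], [0.035, -0.999, 0.001], [-0.004, -0.001, -1.0]]
wrist_force: [-0.4, 0.1, 0.3]
finger_gap: 0.0008
gripper_force: 0.0
clock: 19.3
ee_pos: [0.6683, -0.0439, 0.1917]
tcp_rot: [[0.999, 0.035, 0.002], [0.035, -0.999, -0.0], [0.002, 0.001, -1.0]]
wrist_force: [2.9, -0.0, 2.7]
finger_gap: 0.0002
gripper_force: 1.7
[ 0.11971288 -0.00076059  0.18170061]
259 [-0.0408659  0.0626357] 259
```

View pics/s6c.png

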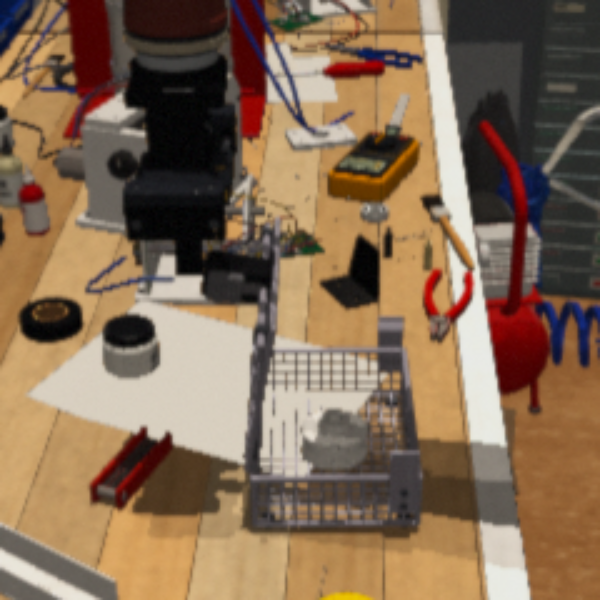

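The lid is tipping forward with the push, at about 1.45 rad (crop (265,340)), and the pulley is undisturbed. Following the arc down.

```bash
python3 -m inch '[{"linear":[-0.68,0,-0.17],"turn":[0,0,0],"grip":0},{"linear":[-0.68,0,-0.16],"turn":[0,0,0],"grip":0},{"linear":[-0.69,0,-0.1],"turn":[0,0,0],"grip":0},{"linear":[-0.69,0,-0.1],"turn":[0,0,0],"grip":0},{"linear":[-0.7,0,-0.03],"turn":[0,0,0],"grip":0},{"linear":[-0.69,0,-0.02],"turn":[0,0,0],"grip":0},{"linear":[-0.7,0,0.04],"turn":[0,0,0],"grip":0},{"linear":[-0.7,0,0.04],"turn":[0,0,0],"grip":0},{"linear":[-0.69,0,0.11],"turn":[0,0,0],"grip":0},{"linear":[-0.68,0,0.11],"turn":[0,0,0],"grip":0},{"linear":[-0.68,0,0.18],"turn":[0,0,0],"grip":0},{"linear":[-0.67,0,0.18],"turn":[0,0,0],"grip":0}]'
python3 -m inch '[{"linear":[-0.66,0,0.25],"turn":[0,0,0],"grip":0},{"linear":[-0.65,0,0.25],"turn":[0,0,0],"grip":0},{"linear":[-0.63,0,0.31],"turn":[0,0,0],"grip":0},{"linear":[-0.62,0,0.3],"turn":[0,0,0],"grip":0},{"linear":[-0.59,0,0.38],"turn":[0,0,0],"grip":0},{"linear":[-0.59,0,0.37],"turn":[0,0,0],"grip":0},{"linear":[-0.55,0,0.43],"turn":[0,0,0],"grip":0},{"linear":[-0.55,0,0.42],"turn":[0,0,0],"grip":0}]'
python3 - <<'E'
from h import *
F=np.array([.5486,-.0475,.01]);R=np.array([[.9993,-.0366,0],[.0366,.9993,0],[0,0,1]])
print((np.array(sensors.read_state()['ee_pos'])-F)@R)
c=cam('side','s7');cv2.imwrite('pics/s7c.png',cv2.resize(c['img'][80:320,200:440],(600,600)))
E
```

```text
clock: 20.55
ee_pos: [0.585, -0.0465, 0.189]
tcp_rot: [[0.999, 0.035, -0.001], [0.035, -0.999, 0.0], [-0.001, -0.0, -1.0]]
wrist_force: [0.5, -0.6, 0.5]
finger_gap: 0.0003
gripper_force: 0.5
clock: 21.35
ee_pos: [0.537, -0.0483, 0.1619]
tcp_rot: [[0.999, 0.035, -0.0], [0.035, -0.999, 0.0], [-0.0, -0.0, -1.0]]
wrist_force: [0.2, -0.5, 0.7]
finger_gap: 0.0005
gripper_force: 0.3
[-0.01165051 -0.00037565  0.15191279]
```

View pics/s7c.png

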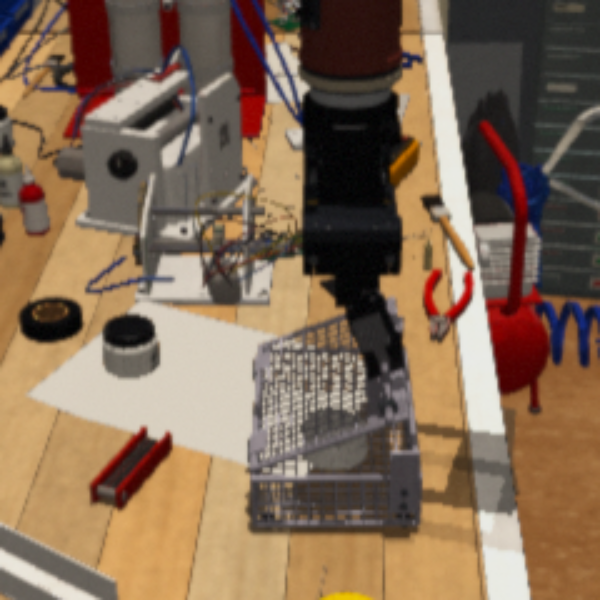

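The lid is at about 0.4 rad, still following. Going on down, centring over the housing and pressing gently.

```bash
python3 -m inch '[{"linear":[-0.51,0,0.48],"turn":[0,0,0],"grip":0},{"linear":[-0.5,0,0.48],"turn":[0,0,0],"grip":0},{"linear":[-0.5,0,0.53],"turn":[0,0,0],"grip":0},{"linear":[-0.5,0,0.53],"turn":[0,0,0],"grip":0},{"linear":[-0.6,0,0.55],"turn":[0,0,0],"grip":0},{"linear":[-0.6,0,0.55],"turn":[0,0,0],"grip":0},{"linear":[-0.55,0,0.2],"turn":[0,0,0],"grip":0},{"linear":[-0.55,0,0.2],"turn":[0,0,0],"grip":0},{"linear":[0,0,0.2],"turn":[0,0,0],"grip":0}]'
python3 -m inch '[{"linear":[0,0,0.2],"turn":[0,0,0],"grip":0},{"linear":[0,0,0.2],"turn":[0,0,0],"grip":0},{"linear":[0,0,0],"turn":[0,0,0],"grip":0}]'
```

```text
clock: 22.3
ee_pos: [0.4975, -0.0504, 0.1286]
tcp_rot: [[0.999, 0.035, 0.008], [0.035, -0.999, -0.001], [0.008, 0.002, -1.0]]
wrist_force: [-1.4, 2.0, 20.9]
finger_gap: 0.0004
gripper_force: 10.2
clock: 22.6
ee_pos: [0.4943, -0.0499, 0.1215]
tcp_rot: [[0.999, 0.035, 0.001], [0.035, -0.999, -0.0], [0.001, 0.0, -1.0]]
wrist_force: [0.9, 0.1, 1.0]
finger_gap: 0.0002
gripper_force: 0.2
```

```bash
python3 -m inch '[{"linear":[0,0,0.2],"turn":[0,0,0],"grip":0},{"linear":[0,0,0.2],"turn":[0,0,0],"grip":0},{"linear":[0,0,0],"turn":[0,0,0],"grip":0}]'
python3 -m inch '[{"linear":[0,0,-2],"turn":[0,0,0],"grip":0},{"linear":[0,0,-3.5],"turn":[0,0,0],"grip":0},{"linear":[0,0,-3.5],"turn":[0,0,0],"grip":0},{"linear":[0,0,-3],"turn":[0,0,0],"grip":0},{"linear":[0,0,0],"turn":[0,0,0],"grip":0},{"linear":[0,0,0],"turn":[0,0,0],"grip":0}]'
python3 - <<'E'
from h import *
F=np.array([.5486,-.0475,.01]);R=np.array([[.9993,-.0366,0],[.0366,.9993,0],[0,0,1]])
c=cam('wrist','w8');W=(cloud(c)-F)@R
m=(abs(W[...,0]+.055)<.025)&(abs(W[...,1])<.06)&(W[...,2]>.08)&(W[...,2]<.13)
q=W[m];print('buttons y',np.percentile(q[:,1],[0.5,1,99,99.5]).round(4),'top z',np.percentile(q[:,2],[50,90,98]).round(4))
m=(abs(W[...,0])<.055)&(abs(W[...,1])<.09)&(W[...,2]>.043)&(W[...,2]<.08);q=W[m];print('lid slope',np.polyfit(q[:,0],q[:,2],1),np.std(q[:,2]))
m=(abs(W[...,0])<.055)&(abs(W[...,1])<.075)&(W[...,2]>.033)&(W[...,2]<.04);print('hub',m.sum(),np.median(W[m],axis=0))
cv2.imwrite('pics/w8c.png',cv2.resize(c['img'][120:400,120:520],(800,560)))
E
```

```text
clock: 22.9
ee_pos: [0.4943, -0.0499, 0.12]
tcp_rot: [[0.999, 0.035, -0.001], [0.035, -0.999, -0.0], [-0.001, 0.0, -1.0]]
wrist_force: [-12.7, 2.8, 27.5]
finger_gap: 0.0006
gripper_force: 13.6
clock: 23.5
ee_pos: [0.4944, -0.0498, 0.2369]
tcp_rot: [[0.999, 0.035, 0.0], [0.035, -0.999, -0.0], [0.0, 0.0, -1.0]]
wrist_force: [-1.0, 0.0, -1.5]
finger_gap: 0.0005
gripper_force: 0.0
buttons y [-0.0244 -0.0242  0.0245  0.0248] top z [0.1094 0.1112 0.1119]
lid slope [-0.03738202  0.05440039] 0.002974543753776768
hub 348 [-0.00133659 -0.00129195  0.03666639]
```

View pics/w8c.png

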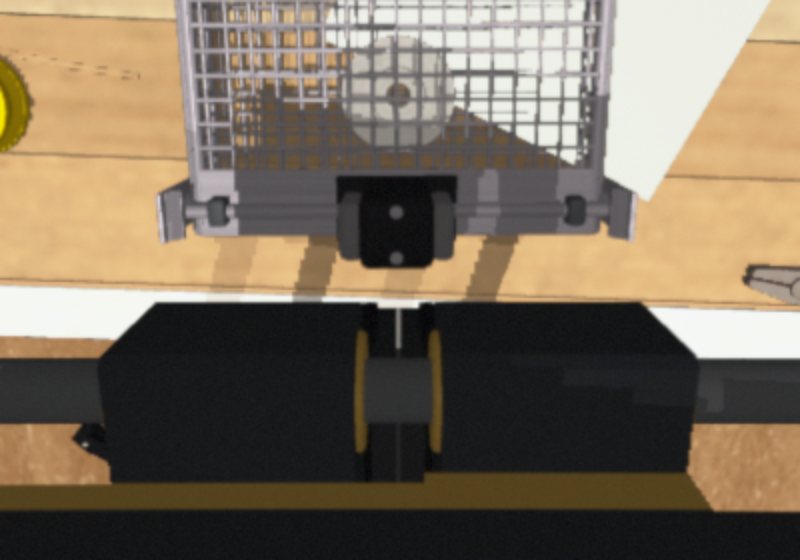

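The lid is locked again. The buttons are 49 mm across, so they are out, and the housing top is at the height it had when first shut. Both bolts lie under their catches (crop (190,210) and (605,210)), and the pulley is flat inside at (397,95).

```bash
python3 -c "
from plant import workorder
print(workorder.close_job())"
```

```text
the job is handed in; nothing more can be done
None
```

The job is handed in: the aluminium pulley lies flat, hub up, near the centre of the basket floor. The lid is shut with both buttons out and both bolts under their catches, and the arm hit none of the other things on the bench; the hand-in did not return a verdict.

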